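# Build up a bush stack from the clip rack

## Task

Build up the stack on the spindle of the fixture: lay the broad washer on first, then pull each bush that is on the rack sideways out of its spring clip (not up through the top of it) and thread the bushes on one at a time, widest first and narrowest last, and close the stack with the small washer. Everything must sit flat on the piece below it, let go, and the other tools and parts on the bench stay where they are.

Things in the scene. Friction and masses are not known exactly. Their poses are not given: they have to be found in the camera images.
- rack: plywood board 115 mm deep (x), 400 mm long (y), 10 mm thick, fixed to the bench, with four C-shaped spring clips in a row along y at 90 mm pitch, all open to the rack's -x (towards the robot). Origin: on the bench, midway under the line of clip axes. A green strip 50 to 60 mm behind the clip axes stands 30 mm above the bench
- fixture: fixed dark steel base 90 x 90 mm, 15 mm thick, with an upright spindle 14 mm in diameter in its middle, tip 127 mm above the bench (a cone over the last 8 mm). Origin: centre of the base's underside, on the spindle's axis, z up. Parts rest on the base's top, 15 mm up. If the spindle's tip comes near the palm of a gripper holding a part round it, let go: the part slides down by itself
- washer_broad: broad flat steel ring 62 mm in diameter, 8 mm thick, bore 19 mm, 0.13 kg, lying flat on a thin black mat on the bench; origin: centre of its underside, z along its axis. May lie at either end of the mat
- washer_small: small flat steel ring 42 mm in diameter, 8 mm thick, bore 19 mm, 0.06 kg, lying flat on the same mat; origin: centre of its underside, z along its axis
- bush54: steel bush (tube) 54 mm in outside diameter, 30 mm long, bore 19 mm, about 0.35 kg, standing upright in its clip with its underside 14 mm above the bench; origin: centre of its underside, z up. It may be absent (two or three of the four bushes are there)
- bush46: steel bush (tube) 46 mm in outside diameter, 30 mm long, bore 19 mm, about 0.26 kg, standing upright in its clip with its underside 14 mm above the bench; origin: centre of its underside, z up. It may be absent (two or three of the four bushes are there)
- bush38: steel bush (tube) 38 mm in outside diameter, 30 mm long, bore 19 mm, about 0.18 kg, standing upright in its clip with its underside 14 mm above the bench; origin: centre of its underside, z up. It may be absent (two or three of the four bushes are there)
- bush30: steel bush (tube) 30 mm in outside diameter, 30 mm long, bore 19 mm, about 0.1 kg, standing upright in its clip with its underside 14 mm above the bench; origin: centre of its underside, z up. It may be absent (two or three of the four bushes are there)
- clip54: spring clip for the 54 mm bush, in any of the rack's four places. Origin: on the bush's axis, 10 mm above the bench. Opens to its -x. A 4 mm plate carries the bush; the sprung jaws, tops 17 mm above the origin, leave the bush's upper 17 mm free. Pulled level along -x it resists with at most 10 to 20 N, snaps out after about 19 mm and is clear after 40 mm
- clip46: spring clip for the 46 mm bush, in any of the rack's four places. Origin: on the bush's axis, 10 mm above the bench. Opens to its -x. A 4 mm plate carries the bush; the sprung jaws, tops 17 mm above the origin, leave the bush's upper 17 mm free. Pulled level along -x it resists with at most 10 to 20 N, snaps out after about 16 mm and is clear after 35 mm
- clip38: spring clip for the 38 mm bush, in any of the rack's four places. Origin: on the bush's axis, 10 mm above the bench. Opens to its -x. A 4 mm plate carries the bush; the sprung jaws, tops 17 mm above the origin, leave the bush's upper 17 mm free. Pulled level along -x it resists with at most 10 to 20 N, snaps out after about 14 mm and is clear after 30 mm
- clip30: spring clip for the 30 mm bush, in any of the rack's four places. Origin: on the bush's axis, 10 mm above the bench. Opens to its -x. A 4 mm plate carries the bush; the sprung jaws, tops 17 mm above the origin, leave the bush's upper 17 mm free. Pulled level along -x it resists with at most 10 to 20 N, snaps out after about 11 mm and is clear after 25 mm
- nut: brass hexagon nut, 36 mm across, 16 mm high, lying flat on the bench, origin centre of its underside; not part of the job
- oil_bottle: white plastic bottle 44 mm wide, 100 mm high, at the left, not part of the job
- tin: plain metal tin 68 mm wide, 75 mm high, at the right, not part of the job
Not all that is in view belongs to the job. Leave any green or turquoise look-alike of the washer_small alone.

How it is judged:
By the outcome, as a careful person would: the job done as asked, in the order asked, and still so for the second after the job is handed in, with the robot touching nothing.
Of bush54, bush46, bush38, bush30 only 2 to 3 are there at a start; the rules pass over those that are not, and their reading is None.
At some moment in a run one of washer_broad, washer_small may be knocked a few centimetres aside while the robot is not near it.
It also fails if it takes over 210 s, if anything falls off the work surface, if the arm or the gripper's body presses on something with over 40 N, if the wrist force passes 120 N, or if a joint passes its speed limit or range.

## Robot

A 6-joint arm with a two-finger parallel gripper is mounted at the origin on the work surface. World frame = base frame: x ahead of the robot, y to its left, z up, the work surface at z = 0. Lengths are in m, angles in rad, forces in N, time in s.
With the tool pointing down it reaches from about 0.375 to 0.9 m from the base axis. Payload 3.1 kg.
Tool frame: the origin (TCP) lies between the finger pads; the fingertips stand 8 mm ahead of it and the grasp point (between the pads) lies 11 mm behind it (manip.finger_overhang is the distance from the TCP to the fingertips, in m); z points along the fingers, y is the line along which they close (so a half turn about z gives the same grasp; the last joint's range is limited). The gripper opens to 87 mm and grips with 3 to 60 N. Pads are 19 mm wide; open, the fingers measure 117 mm over their backs; the gripper's body (75 mm by 190 mm) begins 51 mm behind the grasp point.
Start: joints at [-1.425, 0.527, 1.433, -0, 1.181, -0.178], TCP at [0.199, -0.592, 0.231] pointing down, gripper open.
Joint ranges: [-3.08, 3.08], [-0.75, 2.2], [0.22, 2.44], [-1.43, 4.57], [0, 2.65], [-2.85, 2.85]. Speed limits (rad/s): [2.79, 2.79, 3.14, 3.14, 3.14, 3.14].

## Interface

Orientations are given as [roll, pitch, yaw] about the fixed x, y, z axes, in that order (R = Rz(yaw) Ry(pitch) Rx(roll)).
In Python, from bench import manip gives the robot as it stands.
- The arm moves only by the tool arm_command, never from a script. Its argument "increments" is a list of rows, each a list of 3 entries, a list of its own where there are three numbers: the finger opening in mm, from 0 to 87, then the shift along the world's x, y, z in mm, then the turn about the world's z in units of 6 degrees (1.0 is 6 degrees). A call has exactly 8 rows; each row is the pose to reach, as a shift and turn from the pose commanded when the call began; what a row does not reach only later rows make up. A row lasts 1/10 s, in which the tool goes at most 50 mm and 8.59 degrees, less where a joint would pass 70% of its speed; a pose out of reach is approached as far as the arm can. A call with a gripper value outside its range is refused whole. The fingers move at their own pace and stop on an object; the grip force is fixed at half the most. Time passes only in rows, so rows that repeat a pose let the fingers close, or fill a call up. It gives the time, the measured TCP pose, the force, the opening and the grip force at its end, in the units of the state.
- manip.sense(): the state, without advancing time (a new reading comes with each control period).
- manip.grab_frame(name): name is "scene" or "side" or "wrist"; returns the picture (400x640x3 uint8, blue, green, red); there is no depth.
- manip.calibration(name): a dict with "fx", "fy", "cx", "cy" (pixels), "world_from_camera" (4x4, takes a point from camera to world coordinates). Camera axes: x right, y up, looking along -z (the intrinsics and any distortion apply to the point x, -y, -z); pixel columns grow to the right and rows downward; lengths in m; the calibration is good to about 2 mm. A picture is of the moment at which its call begins: read the wrist's pose just before it. calibration takes no time and is no camera call; for the wrist camera it gives the pose at the moment of the call.
- manip.sign_off(): hands the job in; it is judged then, once.
Trained networks look in the newest picture that a camera, given by its name, has taken for a name from the list of things; names that differ only in an ending like _2 or _b are one class to them, and where a whole thing is asked for, a point or a joint stands for the part that bears it (a point fixed in the world has none). Each returns a list of dicts, best first, with "score" (0 to 1); they miss things now and then, are a little off and sometimes report something else, mostly with a low value. They report only what shows in the picture. A call takes as long as a camera call. They do not tell look-alikes from the thing itself.
- manip.look_for(name, camera): "extent" ([left, top, width, height] as shares, 0 to 1, of the picture: columns of its width, rows of its height, round what is visible of it).
- manip.mark_of(name, camera): "position" ([column, row] as shares, 0 to 1, of the picture: columns of its width, rows of its height: a listed point, or the origin of a listed thing).
The state is a dict: "t": time; "joint_positions": joint angles; "qd": joint speeds; "effort": joint torques, N m; "eef_pos": TCP position; "ee_rot": TCP orientation; "ft_force": force on the tool from outside, world axes, zero at the start; "torque": the same for the moment, N m; "grip_width": finger opening in m; "grasp_force": force on a finger pad.
Only numpy, scipy, OpenCV 4.12 (cv2) and the standard library are available. Lean on these libraries where they do the work, as an engineer would, in place of code of your own. Each camera call takes 0.05 s, during which the arm holds its last target. There are 200 camera calls.

## Working session

There is one attempt and no reset: what is moved stays moved. The work goes in short steps, Python scripts to look and compute and a tool call to move; the robot and the scene stay as the last step left them, time stands still between calls to the robot, and variables do not carry over. Pictures are saved under pics/ and viewed, at most 14 in all, crops included, and the job is handed in when it is done.

Besides the shell and the picture viewer there is one more tool, called after "Call:" as a command line: name --argument value ..., lists and objects as JSON in quotes. arm_command: Moves the arm, as the interface text tells. Its arguments: {"type":"object","properties":{"increments":{"type":"array"}},"required":["increments"]}

```bash
mkdir -p pics; ls
cat > h.py <<'E'
import numpy as np, cv2
from bench import manip
def ray(c,u,v,cal=None):
    k=cal or manip.calibration(c); M=np.array(k["world_from_camera"])
    d=np.array([(u-k["cx"])/k["fx"],-(v-k["cy"])/k["fy"],-1]); return M[:3,3],M[:3,:3]@d
def at(c,u,v,z,cal=None):
    o,d=ray(c,u,v,cal); return (o+d*(z-o[2])/d[2])
def proj(c,p,cal=None):
    k=cal or manip.calibration(c); M=np.array(k["world_from_camera"])
    q=M[:3,:3].T@(np.array(p)-M[:3,3]); return k["cx"]+k["fx"]*q[0]/-q[2], k["cy"]-k["fy"]*q[1]/-q[2]
E
python3 - <<'E'
from h import *
print(manip.calibration("scene"))
zs=dict(rack=0,fixture=0,washer_broad=0,washer_small=0,bush54=.014,bush46=.014,bush38=.014,bush30=.014,clip54=.01,clip46=.01,clip38=.01,clip30=.01,nut=0)
for c in("scene","side"):
    im=manip.grab_frame(c); cv2.imwrite(f"pics/{c}0.png",im)
    for n,z in zs.items():
        for r in manip.mark_of(n,c)[:3]:
            if r["score"]<.25: continue
            u,v=r["position"][0]*640,r["position"][1]*400
            print(c,n,round(r["score"],2),round(u),round(v),at(c,u,v,z).round(3)[:2])
print(manip.sense()["t"])
E
```

```text
pics
{'fx': 517.9822295958663, 'fy': 517.9822295958663, 'cx': 322.4434081526739, 'cy': 207.4196033420374, 'world_from_camera': array([[-0.47547573, -0.66420814,  0.57684519,  1.23011544],
       [ 0.87970642, -0.35430132,  0.31715482,  0.41018982],
       [-0.0062798 ,  0.65825384,  0.75276985,  1.0181311 ],
       [ 0.        ,  0.        ,  0.        ,  1.        ]])}
scene rack 0.89 293 273 [0.664 0.019]
scene fixture 0.72 406 252 [0.481 0.227]
scene washer_broad 0.7 238 178 [ 0.465 -0.276]
scene washer_broad 0.4 191 191 [ 0.563 -0.359]
scene washer_small 0.7 332 186 [ 0.372 -0.033]
scene washer_small 0.64 295 146 [ 0.278 -0.202]
scene washer_small 0.58 281 191 [ 0.45  -0.145]
scene bush54 0.82 279 263 [ 0.662 -0.019]
scene bush54 0.72 247 246 [ 0.657 -0.115]
scene bush54 0.56 347 295 [0.665 0.16 ]
scene bush46 0.82 279 263 [ 0.662 -0.019]
scene bush46 0.72 247 246 [ 0.657 -0.115]
scene bush46 0.56 347 295 [0.665 0.16 ]
scene bush38 0.82 279 263 [ 0.662 -0.019]
scene bush38 0.72 247 246 [ 0.657 -0.115]
scene bush38 0.56 347 295 [0.665 0.16 ]
scene bush30 0.82 279 263 [ 0.662 -0.01
[... 1219 characters left out ...]
 0.662 -0.023]
side bush38 0.68 406 254 [ 0.665 -0.115]
side bush30 0.82 396 163 [0.673 0.161]
side bush30 0.79 400 221 [ 0.662 -0.023]
side bush30 0.68 406 254 [ 0.665 -0.115]
side clip54 0.88 403 254 [ 0.66  -0.113]
side clip54 0.84 401 218 [ 0.667 -0.014]
side clip54 0.79 391 166 [0.659 0.155]
side clip46 0.88 403 254 [ 0.66  -0.113]
side clip46 0.84 401 218 [ 0.667 -0.014]
side clip46 0.79 391 166 [0.659 0.155]
side clip38 0.88 403 254 [ 0.66  -0.113]
side clip38 0.84 401 218 [ 0.667 -0.014]
side clip38 0.79 391 166 [0.659 0.155]
side clip30 0.88 403 254 [ 0.66  -0.113]
side clip30 0.84 401 218 [ 0.667 -0.014]
side clip30 0.79 391 166 [0.659 0.155]
side nut 0.75 309 214 [0.45  0.009]
1.4
```

View pics/scene0.png

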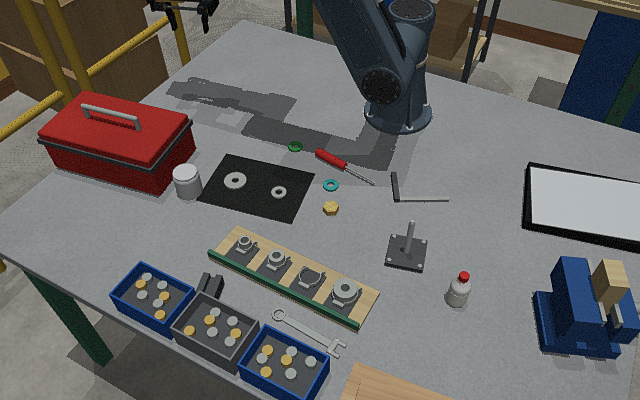

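View pics/side0.png

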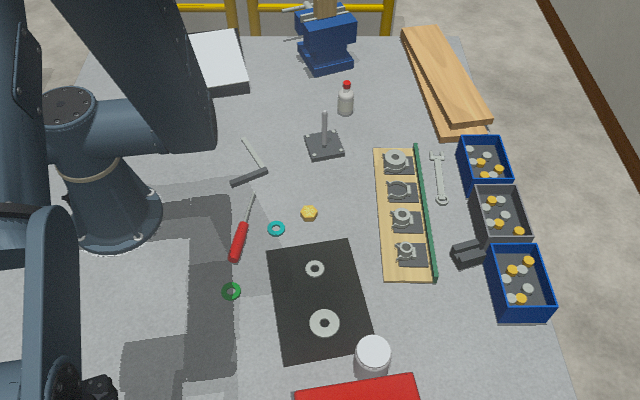

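Scene picture: grey rings on the black mat are broad (235,180) and small (279,192). The turquoise ring (331,185) and the green ring (295,146) are off the mat, so they are look-alikes. Bushes stand in the clips at (244,243), (276,260) and (345,290); the clip at (311,277) is empty.

Call:
arm_command --increments '[[87,[0,0,50],0],[87,[0,40,90],0],[87,[30,80,100],0],[87,[60,115,100],0],[87,[85,150,100],0],[87,[115,190,100],0],[87,[140,230,100],0],[87,[170,270,100],0]]'

```text
t: 2.2
eef_pos: [0.3694, -0.3208, 0.3308]
ee_rot: [3.141, -0.0, 0.323]
ft_force: [1.2, -0.4, -0.4]
grip_width: 0.0873
grasp_force: 0.0
```

Call:
arm_command --increments '[[87,[20,35,0],0],[87,[40,70,0],0],[87,[60,100,0],0],[87,[80,120,0],0],[87,[90,130,0],0],[87,[90,130,0],0],[87,[90,130,0],0],[87,[90,130,0],0]]'

```text
t: 3.0
eef_pos: [0.4582, -0.1935, 0.3304]
ee_rot: [3.142, 0.001, 0.322]
ft_force: [0.3, -0.4, 0.1]
grip_width: 0.0872
grasp_force: 0.0
```

Run:
```python
from h import *
s=manip.sense();print(s["t"],s["eef_pos"],s["ee_rot"],s["ft_force"])
cal=manip.calibration("wrist");im=manip.grab_frame("wrist");cv2.imwrite("pics/w1.png",im)
print(cal)
for n in("washer_broad","washer_small"):
  for r in manip.mark_of(n,"wrist")[:3]:
    u,v=r["position"][0]*640,r["position"][1]*400;print(n,round(r["score"],2),u,v,at("wrist",u,v,0,cal))
```

```text
3.0 [ 0.45819549 -0.19354339  0.33043622] [3.14153963e+00 6.95668678e-04 3.22301861e-01] [ 0.25849328 -0.3978126   0.13446163]
{'fx': 305.12697756876213, 'fy': 305.12697756876213, 'cx': 320.68815263603227, 'cy': 200.3944773021791, 'world_from_camera': array([[ 3.16606094e-01,  9.08828314e-01,  2.71646235e-01,
         5.33598041e-01],
       [-9.48556855e-01,  3.03137551e-01,  9.13647553e-02,
        -1.69066305e-01],
       [ 6.88702129e-04, -2.86598537e-01,  9.58050523e-01,
         4.83581714e-01],
       [ 0.00000000e+00,  0.00000000e+00,  0.00000000e+00,
         1.00000000e+00]])}
washer_broad 0.73 371.008 162.48 [ 0.48176021 -0.27134022  0.        ]
washer_small 0.84 212.928 178.68 [ 0.37608358 -0.0380254   0.        ]
washer_small 0.78 290.688 254.07999999999998 [ 2.87101675e-01 -1.96470338e-01 -5.55111512e-17]
washer_small 0.7 314.496 0.6 [ 0.66740464 -0.11572592  0.        ]
```

View pics/w1.png

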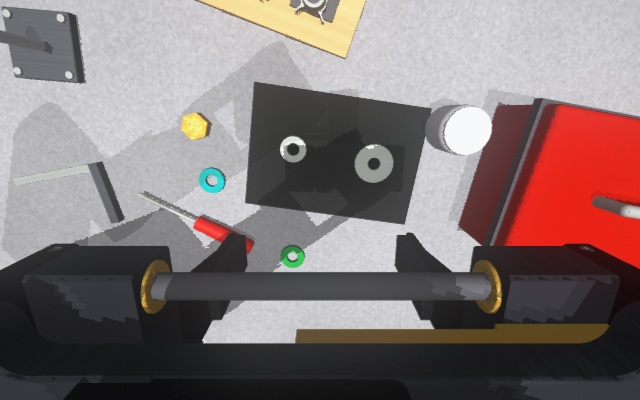

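Wrist picture: broad washer at (374,163), small washer (293,149), both grey and on the mat. The nut is at (195,126), and the turquoise (212,180) and green (293,257) look-alikes are off the mat. Next I measure the washers by segmentation and shift the view to the rack.

```bash
cat >> h.py <<'E'
def ring(im,c,guess,z,cal=None,thr=100,w=28):
    # grey bright blob on dark around guess; return outer ellipse centre/axes at height z
    u,v=map(int,proj(c,guess,cal)); g=cv2.cvtColor(im,cv2.COLOR_BGR2GRAY)
    x0,y0=max(u-w,0),max(v-w,0); a=g[y0:v+w,x0:u+w]
    cs,_=cv2.findContours((a>thr).astype(np.uint8),cv2.RETR_EXTERNAL,cv2.CHAIN_APPROX_NONE)
    k=min((q for q in cs if len(q)>15),key=lambda q:np.hypot(*(q.reshape(-1,2).mean(0)-[u-x0,v-y0])))
    P=np.array([at(c,p[0]+x0,p[1]+y0,z,cal)[:2] for p in k.reshape(-1,2)])
    (cx,cy),r=cv2.minEnclosingCircle((P*1000).astype(np.float32)); (ex,ey),ax,_=cv2.fitEllipse((P*1000).astype(np.float32))
    return [round(t,1) for t in(ex,ey,*ax,r*2)]
E
python3 - <<'E'
from h import *
cal=manip.calibration("wrist");im=cv2.imread("pics/w1.png");s=cv2.imread("pics/scene0.png");d=cv2.imread("pics/side0.png")
for n,z,u in(("broad",.008,(374,163)),("small",.008,(293,149))):
    p=at("wrist",*u,z,cal);print(n,p)
    for c,i in(("wrist",im),("scene",s),("side",d)):
        for t in(75,100): print(c,t,ring(i,c,p,z,cal if c=="wrist" else None,t))
x,y=[proj("scene",q) for q in((.66,-.02,.03),(.47,-.2,0))]
a=s[225:325,200:390];b=s[150:220,200:345]
a=cv2.resize(a,(760,400),interpolation=cv2.INTER_CUBIC);cv2.imwrite("pics/rackcrop.png",a)
E
```

```text
broad [ 0.48354589 -0.27424463  0.008     ]
wrist 75 [482.8, -273.8, 60.5, 60.9, 62.4]
wrist 100 [482.7, -273.6, 58.9, 59.8, 61.0]
scene 75 [480.3, -273.6, 58.3, 61.0, 64.0]
scene 100 [480.0, -273.9, 58.4, 59.1, 61.8]
side 75 [480.5, -273.5, 61.5, 61.8, 64.2]
side 100 [480.5, -273.0, 60.0, 61.1, 62.5]
small [ 0.4642327  -0.14725694  0.008     ]
wrist 75 [464.3, -146.7, 40.3, 40.9, 42.4]
wrist 100 [464.3, -146.5, 39.3, 40.1, 41.5]
scene 75 [461.8, -145.7, 39.0, 41.9, 45.2]
scene 100 [461.8, -146.1, 37.8, 39.8, 41.4]
side 75 [462.1, -146.1, 41.6, 43.0, 44.8]
side 100 [461.7, -145.6, 40.5, 41.3, 44.0]
```

Call:
arm_command --increments '[[87,[10,45,0],0],[87,[20,90,0],1],[87,[30,130,0],2],[87,[40,170,0],3],[87,[50,195,0],4],[87,[55,210,0],5],[87,[55,213,0],6],[87,[55,213,0],7]]'

```text
t: 3.95
eef_pos: [0.5139, 0.0208, 0.3305]
ee_rot: [-3.141, 0.0, 1.062]
ft_force: [0.1, -0.1, -0.2]
grip_width: 0.0867
grasp_force: 0.0
```

Call:
arm_command --increments '[[87,[0,0,0],1],[87,[0,0,0],2],[87,[0,0,0],3],[87,[0,0,0],4],[87,[0,0,0],4.93],[87,[0,0,0],4.93],[87,[0,0,0],4.93],[87,[0,0,0],4.93]]'

```text
t: 4.75
eef_pos: [0.5139, 0.0202, 0.3306]
ee_rot: [3.142, 0.0, 1.571]
ft_force: [-0.3, 0.1, -0.7]
grip_width: 0.087
grasp_force: 0.0
```

Run:
```python
from h import *
s=manip.sense();print(s["t"],s["eef_pos"],s["ee_rot"],s["ft_force"])
cal=manip.calibration("wrist");im=manip.grab_frame("wrist");cv2.imwrite("pics/w2.png",im)
np.save("cal2.npy",cal,allow_pickle=True)
for n,z in(("bush54",.014),("clip54",.01),("fixture",0),("rack",0)):
  for r in manip.mark_of(n,"wrist")[:4]:
    u,v=r["position"][0]*640,r["position"][1]*400;print(n,round(r["score"],2),u,v,at("wrist",u,v,z,cal))
```

```text
4.75 [0.51385915 0.02020624 0.33057305] [3.14157269e+00 3.62562870e-05 1.57121412e+00] [-0.34214271  0.08039762 -0.67004853]
bush54 0.72 427.328 70.08 [0.66643688 0.15184406 0.014     ]
bush54 0.59 412.03200000000004 189.52 [ 0.65973472 -0.02387242  0.014     ]
clip54 0.93 407.296 246.72 [ 0.66153876 -0.12513401  0.01      ]
clip54 0.84 426.496 70.48 [0.66658567 0.15176849 0.01      ]
clip54 0.71 420.608 131.68 [0.66620054 0.06575028 0.01      ]
clip54 0.57 413.312 188.92 [ 0.66293369 -0.02391846  0.01      ]
fixture 0.7 304.832 12.920000000000002 [0.49230609 0.22738216 0.        ]
rack 0.69 415.29600000000005 163.6 [0.66559538 0.01522572 0.        ]
rack 0.38 281.28 170.4 [0.45118987 0.00413315 0.        ]
```

View pics/w2.png

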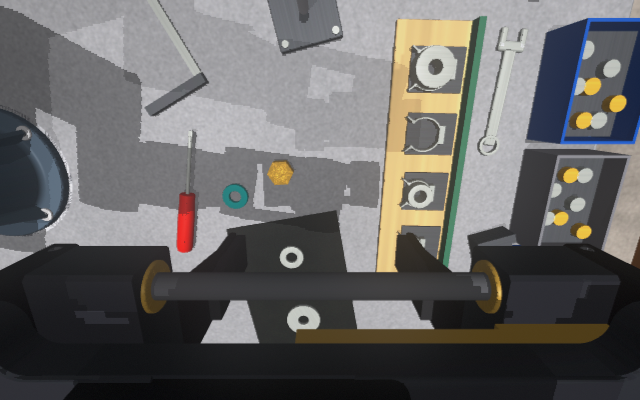

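View pics/rackcrop.png

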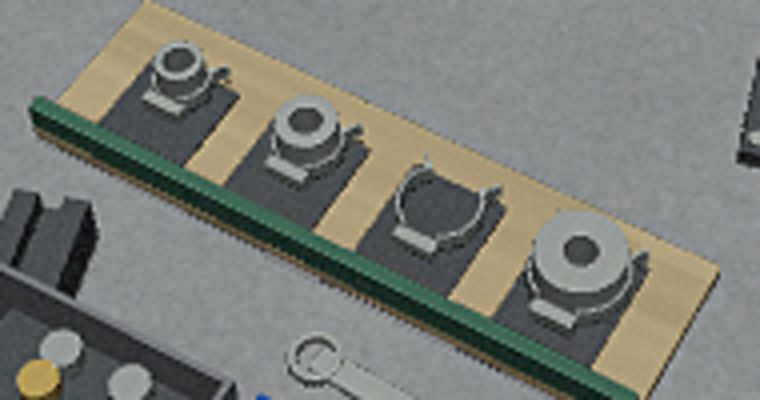

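Crop: bushes with tops at (180,62), (306,122) and (580,250), widths about 50, 66 and 98 px, so they are bush30, bush38 and bush54. The clip at (440,200) is empty (46). In the wrist picture the bores are at (435,67) for 54 and (420,195) for 38.

Run:
```python
from h import *
cal=np.load("cal2.npy",allow_pickle=True).item()
for n,L in dict(b30=[("scene",245,240.5)],b38=[("scene",276.5,255.5),("wrist",420,195)],b54=[("scene",345,287.5),("wrist",435,67)]).items():
    for c,u,v in L: print(n,c,at(c,u,v,.044,cal if c=="wrist" else None))
s=cv2.imread("pics/scene0.png");d=cv2.imread("pics/side0.png");w=cv2.imread("pics/w2.png")
for n in("tin","oil_bottle"):
  for c in("scene","side"):
    for r in manip.mark_of(n,c)[:1]: print(n,c,r["score"],at(c,r["position"][0]*640,r["position"][1]*400,0))
# toolbox nearest corner on bench
print("toolbox",at("scene",150,188,0),at("scene",195,158,0))
for c,i in(("scene",s),("side",d)):
    u,v=map(int,proj(c,(.481,.229,.08)));a=i[v-45:v+45,u-40:u+40];cv2.imwrite(f"pics/sp_{c}.png",cv2.resize(a,None,fx=5,fy=5,interpolation=cv2.INTER_CUBIC));print(c,u-40,v-45)
a=cv2.hconcat([cv2.imread(f"pics/sp_{c}.png") for c in("scene","side")]);cv2.imwrite("pics/sp.png",a)
u,v=385,150;b=d[v:v+120,u:u+50];cv2.imwrite("pics/sr.png",cv2.resize(b,None,fx=5,fy=5,interpolation=cv2.INTER_CUBIC))
```

```text
b30 scene [ 0.66156882 -0.112605    0.044     ]
b38 scene [ 0.66356639 -0.02374211  0.044     ]
b38 wrist [ 0.66312236 -0.02453534  0.044     ]
b54 scene [0.66617461 0.15484117 0.044     ]
b54 wrist [0.66657661 0.1522119  0.044     ]
tin scene 0.72 [ 0.55862305 -0.36673646  0.        ]
tin side 0.71 [ 0.56335013 -0.36369191  0.        ]
oil_bottle scene 0.96 [0.55779384 0.38223806 0.        ]
oil_bottle side 0.82 [0.55926276 0.38477715 0.        ]
toolbox [ 0.60822234 -0.46392151  0.        ] [ 0.45629162 -0.42895651  0.        ]
scene 370 186
side 280 80
```

View pics/sp.png

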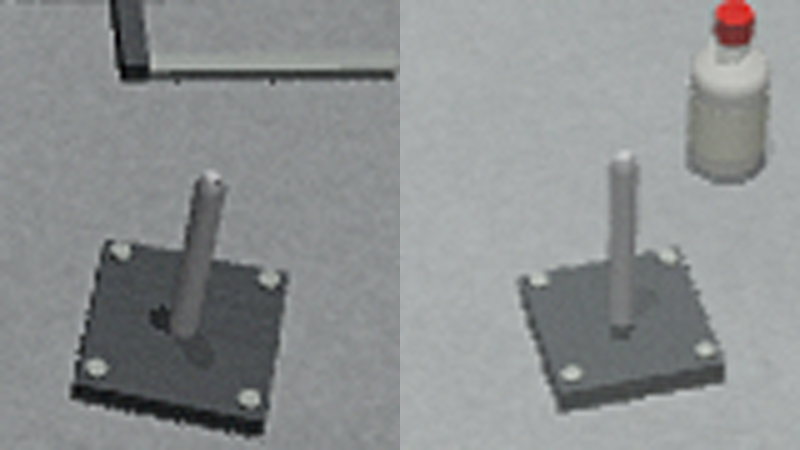

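View pics/sr.png

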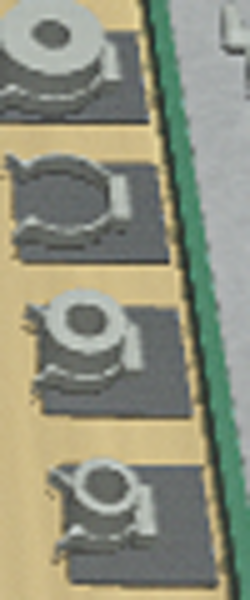

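Spindle tip: scene crop (209,175), side crop (622,155). Bores in the side strip: (51,34) for 54, (86,321) for 38 and (105,486) for 30. I work these out while moving over the broad washer.

Run:
```python
from h import *
for n,c,u,v,z in[("tip","scene",411.8,221,.126),("tip","side",324.4,111,.126),("base","scene",406.8,250.8,.016),("base","side",324.15,143.15,.016),("b54","side",395.2,156.8,.044),("b38","side",402.2,214.2,.044),("b30","side",406,247.2,.044)]: print(n,c,at(c,u,v,z).round(4))
```

```text
tip scene [0.488  0.2296 0.126 ]
tip side [0.4891 0.2316 0.126 ]
base scene [0.4885 0.2315 0.016 ]
base side [0.4902 0.2306 0.016 ]
b54 side [0.6662 0.1531 0.044 ]
b38 side [ 0.6626 -0.0273  0.044 ]
b30 side [ 0.6604 -0.1169  0.044 ]
```

Call:
arm_command --increments '[[87,[-5,-40,0],0],[87,[-10,-80,0],0],[87,[-15,-120,0],0],[87,[-20,-160,0],0],[87,[-25,-200,0],0],[87,[-30,-240,0],0],[87,[-32,-275,-10],0],[87,[-32,-294,-40],0]]'

```text
t: 6.0
eef_pos: [0.4834, -0.2782, 0.293]
ee_rot: [3.135, 0.007, 1.571]
ft_force: [0.3, -0.3, 0.4]
grip_width: 0.0871
grasp_force: 0.0
```

Call:
arm_command --increments '[[87,[0,0,-40],0],[87,[0,0,-80],0],[87,[0,0,-120],0],[87,[0,0,-150],0],[87,[0,0,-180],0],[87,[0,0,-200],0],[87,[0,0,-200],0],[87,[0,0,-200],0]]'

```text
t: 6.8
eef_pos: [0.4821, -0.2736, 0.0906]
ee_rot: [-3.141, -0.0, 1.573]
ft_force: [0.3, 0.5, -0.2]
grip_width: 0.0872
grasp_force: 0.0
```

Run:
```python
from h import *
s=manip.sense();print(s["t"],s["eef_pos"],s["ft_force"])
cal=manip.calibration("wrist");im=manip.grab_frame("wrist");cv2.imwrite("pics/w3.png",im)
print("px",proj("wrist",(.4815,-.2735,.008),cal))
sc=manip.grab_frame("scene")
for t in(75,100):
  for c,i,q in(("wrist",im,cal),("scene",sc,None)):
    try: print(c,t,ring(i,c,(.4815,-.2735,.008),.008,q,t,100 if c=="wrist" else 28))
    except Exception as e: print(c,e)
```

```text
6.8 [ 0.48211745 -0.27363372  0.09062175] [ 0.32013594  0.528113   -0.15294671]
px (np.float64(318.92703856948816), np.float64(209.18438418851065))
wrist 75 [482.3, -273.2, 60.0, 60.9, 61.8]
scene 75 [482.3, -272.9, 57.8, 60.5, 64.5]
wrist 100 [482.2, -273.4, 59.5, 60.2, 61.0]
scene 100 [480.6, -293.1, 16.5, 50.2, 51.9]
```

Call:
arm_command --increments '[[87,[0,0,-40],0],[87,[0,0,-70],0],[87,[0,0,-80],0],[87,[0,0,-80],0],[50,[0,0,-80],0],[50,[0,0,-80],0],[50,[0,0,-80],0],[50,[0,0,-80],0]]'

```text
t: 7.7
eef_pos: [0.4822, -0.2738, 0.0115]
ee_rot: [3.141, 0.001, 1.573]
ft_force: [-1.3, -0.2, -0.0]
grip_width: 0.0627
grasp_force: 0.6
```

Call:
arm_command --increments '[[50,[0,0,0],0],[50,[0,0,0],0],[50,[0,0,40],0],[50,[0,0,80],0],[50,[0,0,120],0],[50,[0,0,160],0],[50,[0,0,190],0],[50,[0,0,200],0]]'

```text
t: 8.5
eef_pos: [0.4831, -0.2744, 0.2135]
ee_rot: [3.137, 0.004, 1.573]
ft_force: [0.2, -0.6, -1.6]
grip_width: 0.0606
grasp_force: 30.0
```

Call:
arm_command --increments '[[50,[0,45,0],0],[50,[0,90,0],0],[50,[0,135,0],0],[50,[0,180,0],0],[50,[0,225,0],0],[50,[5,270,0],0],[50,[7,315,0],0],[50,[7,344,0],0]]'

```text
t: 9.3
eef_pos: [0.4874, 0.0734, 0.2089]
ee_rot: [-3.138, -0.001, 1.575]
ft_force: [-0.5, -0.6, -1.7]
grip_width: 0.0605
grasp_force: 30.0
```

Call:
arm_command --increments '[[50,[0,30,0],0],[50,[0,50,0],0],[50,[0,70,0],0],[50,[0,80,0],0],[50,[0,80,0],0],[50,[0,80,0],0],[50,[0,80,0],0],[50,[0,80,0],0]]'

```text
t: 10.1
eef_pos: [0.489, 0.1496, 0.2105]
ee_rot: [-3.141, 0.0, 1.572]
ft_force: [0.5, 0.1, -1.8]
grip_width: 0.0604
grasp_force: 30.0
```

Run:
```python
from h import *
s=manip.sense();print(s["t"],s["eef_pos"],s["ee_rot"])
cal=manip.calibration("wrist");np.save("cal4.npy",cal,allow_pickle=True);im=manip.grab_frame("wrist");cv2.imwrite("pics/w4.png",im)
print(proj("wrist",(.489,.231,.127),cal),proj("wrist",(.489,.231,.015),cal))
```

```text
10.1 [0.48895846 0.14961374 0.21045942] [-3.14138079e+00  2.04824628e-04  1.57173282e+00]
(np.float64(319.752176765464), np.float64(104.52962360328439)) (np.float64(320.1395389172261), np.float64(106.05964999403594))
```

View pics/w4.png

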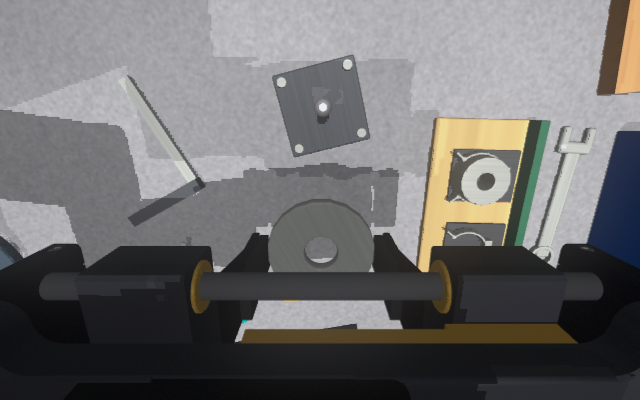

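Wrist: spindle tip at (323,106), washer held with its bore at (321,250).

Run:
```python
from h import *
cal=np.load("cal4.npy",allow_pickle=True).item();im=cv2.imread("pics/w4.png")
print("tip",at("wrist",323,106,.126,cal),"base",at("wrist",322.25,107.25,.016,cal))
print("bore px->",at("wrist",321,250,.209,cal))
hsv=im[40:165,250:390].max(2);
# bore: bottom-rim/top-rim dark/bright ellipse; print rows/cols profile
g=cv2.cvtColor(im,cv2.COLOR_BGR2GRAY);print(g[246,262:382:2]);print(g[194:272:2,321]);print(g[98:116:2,312:334:2])
for z in(.201,.209): print(z,proj("wrist",(.489,.150,z),cal),[np.round(proj("wrist",(.489+dx,.150+dy,z),cal)) for dx,dy in((.0095,0),(-.0095,0),(0,.0095),(0,.031),(0.031,0),(-.031,0))])
```

```text
tip [0.49141282 0.22997241 0.126     ] base [0.49130278 0.22975298 0.016     ]
bore px-> [0.49000181 0.15267552 0.209     ]
[ 36  35  35  93 103 103 103 104 102 101 104 102 101 103 103 102 102 103
 101 102 102 101 105 110 114 118 117 117 115 112 111 112 113 118 116 114
 114  90 101 103 103 102 101 103 101 102 101 101 103 104 105 104 103 102
 105 105  61  40  40  41]
[118 119 113  80  96 107 105 103 104 105 104 103 103 103 103 103 102 102
 102 103 100  98 114 113 114 114 111 114 116 115 122 117 125 182 176  76
  81  95 106]
[[102 113 115 114 112 113 109 106 103 103 106]
 [102 113 111 118 131 138 135 122 105 103 105]
 [100 113 111 133 147 168 159 140 123 100 103]
 [100 101 119 144 220 237 236 169 129 105 102]
 [102 100 124 138 237 237 237 225 123 104 100]
 [102  97 117 131 236 236 237 222 122 100 100]
 [103  99 107 127 182 234 232 141 111  90 101]
 [103 109  96 109 121 125 121 113  98  96 101]
 [103 100  97  93 101 106 104  96  76 103 101]]
0.201 (np.float64(319.27600836130557), np.float64(248.1197519333267)) [array([336., 248.]), array([303., 248.]), array([319., 233.]), array([319., 197.]), array([372., 248.]), array([266., 248.])]
0.209 (np.float64(319.20049577980495), np.float64(254.36594400002113)) [array([336., 254.]), array([302., 254.]), array([319., 239.]), array([319., 201.]), array([375., 254.]), array([264., 254.])]
```

Call:
arm_command --increments '[[50,[1.5,30,0],0],[50,[1.5,60,0],0],[50,[1.5,75,0],0],[50,[1.5,79.5,0],0],[50,[1.5,79.5,-30],0],[50,[1.5,79.5,-50],0],[50,[1.5,79.5,-60],0],[50,[1.5,79.5,-60],0]]'

```text
t: 10.95
eef_pos: [0.4895, 0.229, 0.1493]
ee_rot: [-3.138, 0.001, 1.572]
ft_force: [0.2, 0.4, -1.7]
grip_width: 0.06
grasp_force: 30.0
```

Run:
```python
from h import *
s=manip.sense();print(s["t"],s["eef_pos"])
ims=[]
for c in("scene","side"):
    i=manip.grab_frame(c);u,v=map(int,proj(c,(.49,.231,.11)));ims.append(cv2.resize(i[v-35:v+35,u-40:u+40],None,fx=5,fy=5,interpolation=cv2.INTER_CUBIC))
cv2.imwrite("pics/p1.png",cv2.hconcat(ims))
```

```text
10.95 [0.4894691  0.22898601 0.14925226]
```

View pics/p1.png

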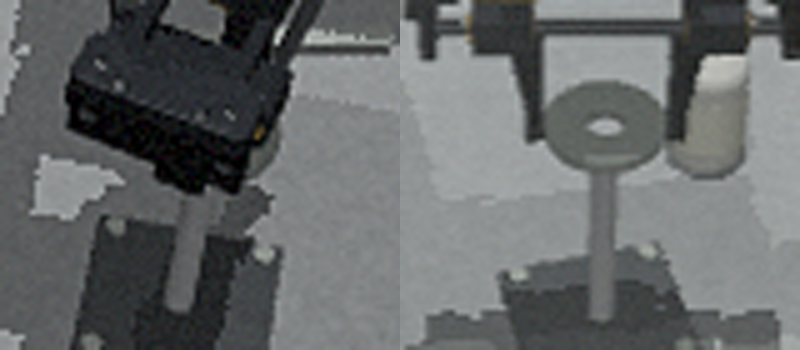

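Side picture: washer bore (604,126) stands over the spindle (601, 170 to 315). I lower it.

Call:
arm_command --increments '[[50,[0,0,-5],0],[50,[0,0,-10],0],[50,[0,0,-13],0],[50,[0,0,-16],0],[50,[0,0,-19],0],[50,[0,0,-22],0],[50,[0,0,-25],0],[50,[0,0,-25],0]]'

```text
t: 11.85
eef_pos: [0.4901, 0.2299, 0.1251]
ee_rot: [-3.141, 0.0, 1.573]
ft_force: [0.5, 0.0, -2.1]
grip_width: 0.0605
grasp_force: 30.0
```

Call:
arm_command --increments '[[50,[0,0,-15],0],[50,[0,0,-30],0],[50,[0,0,-40],0],[50,[0,0,-40],0],[50,[0,0,-40],0],[87,[0,0,-40],0],[87,[0,0,-40],0],[87,[0,0,-40],0]]'

```text
t: 12.65
eef_pos: [0.491, 0.2302, 0.0863]
ee_rot: [3.14, -0.0, 1.573]
ft_force: [0.2, 0.0, 0.0]
grip_width: 0.0769
grasp_force: 0.0
```

Call:
arm_command --increments '[[87,[0,0,-40],0],[87,[0,0,0],0],[87,[0,0,40],0],[87,[0,0,80],0],[87,[0,-40,100],0],[87,[0,-80,100],0],[87,[0,-80,100],0],[87,[0,-80,100],0]]'

```text
t: 13.45
eef_pos: [0.4905, 0.1494, 0.186]
ee_rot: [3.141, -0.001, 1.571]
ft_force: [0.2, 0.1, -0.4]
grip_width: 0.0872
grasp_force: 0.0
```

Run:
```python
from h import *
s=manip.sense();print(s["t"],s["eef_pos"],s["grip_width"])
cal=manip.calibration("wrist");np.save("cal5.npy",cal,allow_pickle=True);im=manip.grab_frame("wrist");cv2.imwrite("pics/w5.png",im)
cv2.imwrite("pics/w5c.png",cv2.resize(im[40:240,240:560],None,fx=2.5,fy=2.5,interpolation=cv2.INTER_CUBIC))
```

```text
13.45 [0.49050953 0.14944367 0.18602481] 0.08724225992992299
```

View pics/w5c.png

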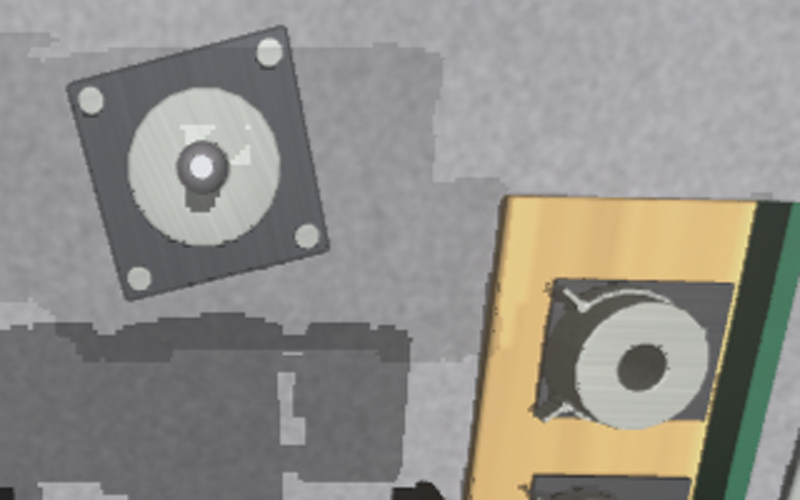

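Washer lies flat round the spindle (crop 203,166). bush54's bore is at (642,367) in the crop, which is (496.8,186.8) in the picture.

Run:
```python
from h import *
cal=np.load("cal5.npy",allow_pickle=True).item();print(at("wrist",496.8,186.8,.044,cal))
```

```text
[0.66693811 0.15350484 0.044     ]
```

Call:
arm_command --increments '[[66,[30,0,0],0],[66,[60,0,0],0],[66,[90,0,0],0],[66,[120,0,0],0],[66,[150,-5,0],0],[66,[165,-40,0],0],[66,[176,-60,0],0],[66,[176,-60,0],0]]'

```text
t: 14.3
eef_pos: [0.668, 0.0888, 0.1847]
ee_rot: [3.141, 0.001, 1.572]
ft_force: [-0.6, -0.0, 0.5]
grip_width: 0.0658
grasp_force: 0.0
```

```bash
cat >> h.py <<'E'
def wr(name,guess,z,thr,w=60):
    s=manip.sense();cal=manip.calibration("wrist");im=manip.grab_frame("wrist");cv2.imwrite(f"pics/{name}.png",im);np.save(f"pics/{name}.npy",cal,allow_pickle=True)
    print(s["t"],s["eef_pos"].round(4));u,v=map(int,proj("wrist",(*guess,z),cal));print("px",u,v)
    g=cv2.cvtColor(im,cv2.COLOR_BGR2GRAY)
    # bore: dark blob in the face
    for t in thr:
        a=(g[max(v-w,0):v+w,u-w:u+w]<t).astype(np.uint8);cs,_=cv2.findContours(a,cv2.RETR_LIST,cv2.CHAIN_APPROX_NONE)
        for k in cs:
            if len(k)<25: continue
            P=np.array([at("wrist",p[0]+u-w,p[1]+max(v-w,0),z,cal)[:2]*1000 for p in k.reshape(-1,2)],np.float32)
            (x,y),ax,_=cv2.fitEllipse(P)
            if 14<min(ax) and max(ax)<72 and max(ax)/min(ax)<1.25: print(t,round(x,1),round(y,1),np.round(ax,1))
E
python3 - <<'E'
from h import *
wr("w6",(.6665,.153),.044,(70,90,110,130))
E
```

```text
14.3 [0.668  0.0888 0.1847]
px 318 124
90 668.0 152.9 [17.2 18. ]
110 667.6 153.5 [16.7 17.5]
130 667.6 153.4 [18.1 18.4]
```

Call:
arm_command --increments '[[66,[1,30,0],0],[66,[1,55,0],0],[66,[1,64,-30],0],[66,[1,64,-70],0],[66,[1,64,-105],0],[66,[1,64,-130],0],[66,[1,64,-140],0],[66,[1,64,-140],0]]'

```text
t: 15.15
eef_pos: [0.6654, 0.1556, 0.0438]
ee_rot: [-3.137, -0.0, 1.575]
ft_force: [0.3, -1.1, -0.4]
grip_width: 0.0659
grasp_force: 0.0
```

Call:
arm_command --increments '[[66,[0,0,-4],0],[66,[0,0,-8],0],[66,[0,0,-8],0],[45,[0,0,-8],0],[45,[0,0,-8],0],[45,[0,0,-8],0],[45,[0,0,-8],0],[45,[0,0,-8],0]]'

```text
t: 15.95
eef_pos: [0.667, 0.1539, 0.038]
ee_rot: [-3.141, 0.0, 1.573]
ft_force: [-2.3, -0.4, 4.8]
grip_width: 0.0536
grasp_force: 30.0
```

Call:
arm_command --increments '[[45,[-5,0,0],0],[45,[-10,0,0],0],[45,[-15,0.3,0],0],[45,[-20,0.3,0],0],[45,[-25,0.5,0],0],[45,[-32,0.6,0],0],[45,[-40,0.7,0],0],[45,[-50,0.9,0],0]]'

```text
t: 16.75
eef_pos: [0.618, 0.1548, 0.0374]
ee_rot: [3.139, -0.0, 1.573]
ft_force: [2.3, 0.3, -1.1]
grip_width: 0.0538
grasp_force: 30.0
```

Call:
arm_command --increments '[[45,[-5,0,10],0],[45,[-5,0,40],0],[45,[-5,0,80],0],[45,[-5,0,120],0],[45,[-5,0,150],0],[45,[-45,0,160],0],[45,[-85,0,160],0],[45,[-115,0,160],0]]'

```text
t: 17.55
eef_pos: [0.4973, 0.1549, 0.1974]
ee_rot: [-3.136, 0.0, 1.574]
ft_force: [-0.0, 0.5, -4.6]
grip_width: 0.0537
grasp_force: 30.0
```

Call:
arm_command --increments '[[45,[-12,-5,0],0],[45,[-12,-5,0],0],[45,[-12,-5,0],0],[45,[-12,-5,0],0],[45,[-12,-5,0],0],[45,[-12,-5,0],0],[45,[-12,-5,0],0],[45,[-12,-5,0],0]]'

```text
t: 18.35
eef_pos: [0.4905, 0.1499, 0.1974]
ee_rot: [-3.141, 0.0, 1.573]
ft_force: [-0.2, -0.3, -4.2]
grip_width: 0.0535
grasp_force: 30.0
```

```bash
cat >> h.py <<'E'
def tipbore(name,zb):
    s=manip.sense();cal=manip.calibration("wrist");im=manip.grab_frame("wrist");cv2.imwrite(f"pics/{name}.png",im)
    print(s["t"],s["eef_pos"].round(4),s["grip_width"],s["grasp_force"]);g=cv2.cvtColor(im,cv2.COLOR_BGR2GRAY)
    u,v=map(int,proj("wrist",(.4914,.2299,.126),cal));a=(g[v-8:v+8,u-8:u+8]>200).astype(np.uint8);m=cv2.moments(a,True)
    if m["m00"]: print("tip",at("wrist",u-8+m["m10"]/m["m00"],v-8+m["m01"]/m["m00"],.126,cal).round(4))
    x,y=s["eef_pos"][:2];u,v=map(int,proj("wrist",(x,y,zb),cal));print("bore px",u,v)
    return im,g,cal,u,v
E
python3 - <<'E'
from h import *
im,g,cal,u,v=tipbore("w7",.181+.006-.008)
z=manip.sense()["eef_pos"][2]+.006
print([np.round(proj("wrist",(*(manip.sense()["eef_pos"][:2]+np.array(d)),z),cal)) for d in((0,0),(0,.027),(.027,0),(-.027,0))])
cv2.imwrite("pics/w7c.png",cv2.resize(im[40:290,200:520],None,fx=2.4,fy=2.4,interpolation=cv2.INTER_CUBIC))
E
```

```text
18.35 [0.4905 0.1499 0.1974] 0.05353778072320311 29.9994738958776
tip [0.4906 0.2301 0.126 ]
bore px 319 242
[array([319., 261.]), array([319., 214.]), array([369., 261.]), array([268., 261.])]
```

View pics/w7c.png

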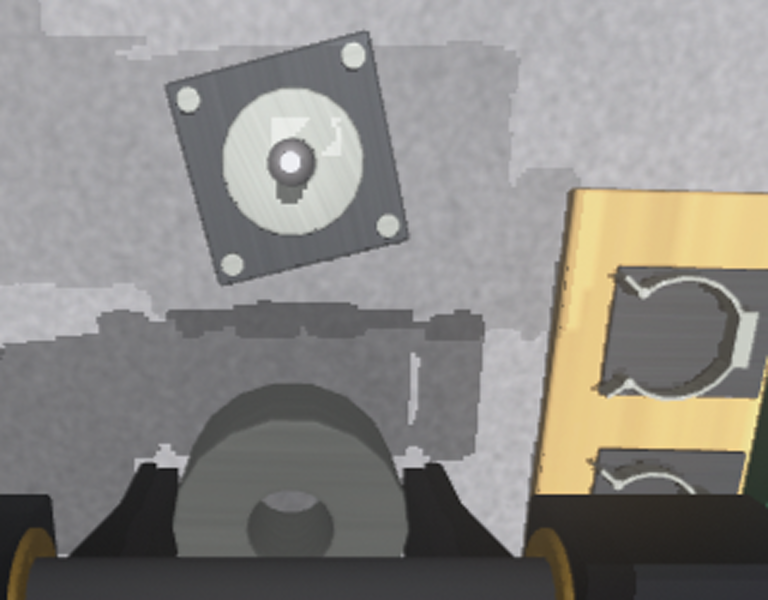

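Picture: bush54 held level with its bore at (290,528) in the crop, tip at (290,161). The columns line up, so I go 80 mm in +y and then down.

Call:
arm_command --increments '[[45,[0,30,0],0],[45,[0,60,0],0],[45,[0,80,0],0],[45,[0,80,0],0],[45,[0,80,-15],0],[45,[0,80,-30],0],[45,[0,80,-38],0],[45,[0,80,-38],0]]'

```text
t: 19.2
eef_pos: [0.4895, 0.2292, 0.1584]
ee_rot: [-3.138, 0.001, 1.573]
ft_force: [-0.2, -0.3, -4.2]
grip_width: 0.0538
grasp_force: 30.0
```

Call:
arm_command --increments '[[45,[0,0,-4],0],[45,[0,0,-8],0],[45,[0,0,-12],0],[45,[0,0,-16],0],[45,[0,0,-20],0],[45,[0,0,-24],0],[45,[0,0,-28],0],[45,[0,0,-28],0]]'

```text
t: 20.0
eef_pos: [0.4899, 0.2298, 0.1309]
ee_rot: [-3.14, 0.0, 1.573]
ft_force: [0.2, -0.6, -4.1]
grip_width: 0.0535
grasp_force: 30.0
```

Call:
arm_command --increments '[[45,[0,0,-15],0],[45,[0,0,-30],0],[45,[0,0,-45],0],[45,[0,0,-55],0],[45,[0,0,-55],0],[45,[0,0,-55],0],[87,[0,0,-55],0],[87,[0,0,-55],0]]'

```text
t: 20.8
eef_pos: [0.4915, 0.2302, 0.0778]
ee_rot: [3.139, -0.001, 1.573]
ft_force: [0.1, 0.1, 0.7]
grip_width: 0.0631
grasp_force: 0.0
```

Call:
arm_command --increments '[[87,[0,0,0],0],[87,[0,0,0],0],[87,[0,0,30],0],[87,[0,0,70],0],[87,[0,0,110],0],[87,[0,-40,110],0],[87,[0,-80,110],0],[87,[0,-80,110],0]]'

```text
t: 21.6
eef_pos: [0.4905, 0.1466, 0.1873]
ee_rot: [3.141, 0.001, 1.569]
ft_force: [-0.0, -0.9, -1.0]
grip_width: 0.087
grasp_force: 0.0
```

Run:
```python
from h import *
s=manip.sense();print(s["t"],s["eef_pos"].round(4),s["grip_width"])
cal=manip.calibration("wrist");im=manip.grab_frame("wrist");sc=manip.grab_frame("scene");sd=manip.grab_frame("side");cv2.imwrite("pics/sc8.png",sc);cv2.imwrite("pics/sd8.png",sd)
for c,i,k in(("wrist",im,cal),("scene",sc,None),("side",sd,None)):
  for t in(130,):
    print(c,ring(i,c,(.4906,.230,.053),.053,k,t,45))
for n in("bush38","bush30","washer_small"):
  for c in("scene","side"):
    for r in manip.mark_of(n,c)[:4]:
        print(n,c,round(r["score"],2),at(c,r["position"][0]*640,r["position"][1]*400,.0 if "w" in n else .014).round(3)[:2])
u,v=map(int,proj("side",(.49,.23,.06)));a=cv2.resize(sd[v-40:v+40,u-40:u+40],None,fx=5,fy=5)
u,v=map(int,proj("wrist",(.49,.23,.06),cal));b=cv2.resize(im[max(v-50,0):max(v-50,0)+100,u-50:u+50],(400,400));cv2.imwrite("pics/p8.png",cv2.hconcat([a,b]))
```

```text
21.6 [0.4905 0.1466 0.1873] 0.08704738205894687
wrist [491.8, 229.6, 52.5, 53.7, 54.7]
scene [481.0, 245.0, 186.3, 310.2, 353.7]
side [486.0, 235.3, 274.7, 313.7, 403.0]
bush38 scene 0.95 [0.482 0.228]
bush38 scene 0.53 [ 0.662 -0.017]
bush38 scene 0.19 [ 0.667 -0.023]
bush38 side 0.86 [0.486 0.242]
bush38 side 0.56 [ 0.658 -0.029]
bush38 side 0.48 [ 0.658 -0.113]
bush30 scene 0.95 [0.482 0.228]
bush30 scene 0.53 [ 0.662 -0.017]
bush30 scene 0.19 [ 0.667 -0.023]
bush30 side 0.86 [0.486 0.242]
bush30 side 0.56 [ 0.658 -0.029]
bush30 side 0.48 [ 0.658 -0.113]
washer_small scene 0.7 [ 0.451 -0.153]
washer_small scene 0.63 [ 0.369 -0.038]
washer_small scene 0.54 [ 0.292 -0.197]
washer_small side 0.8 [ 0.277 -0.197]
washer_small side 0.73 [ 0.37  -0.038]
washer_small side 0.54 [ 0.464 -0.139]
```

View pics/p8.png

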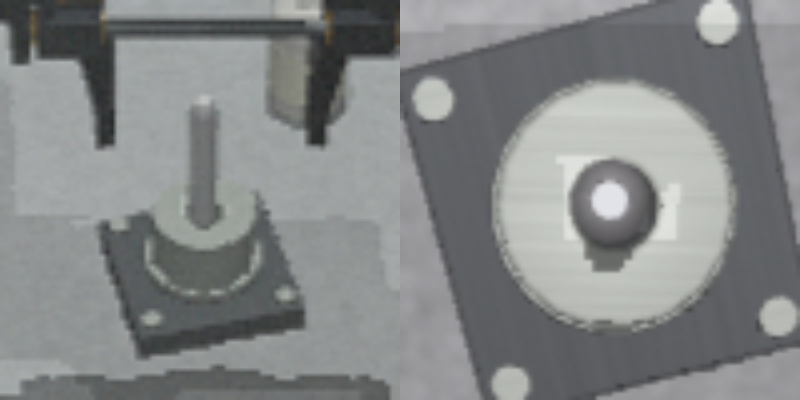

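Both views show bush54 seated flat on the broad washer with the spindle in the bore. Next, bush38.

Call:
arm_command --increments '[[52,[30,-35,0],0],[52,[60,-70,0],0],[52,[90,-105,0],0],[52,[120,-140,0],0],[52,[145,-175,0],0],[52,[165,-210,0],0],[52,[173,-238,0],0],[52,[173,-238,0],0]]'

```text
t: 22.85
eef_pos: [0.6651, -0.0921, 0.186]
ee_rot: [3.14, 0.002, 1.57]
ft_force: [-0.2, 0.7, 0.2]
grip_width: 0.0523
grasp_force: 0.0
```

Call:
arm_command --increments '[[52,[0,0,0],0],[52,[0,0,0],0],[52,[0,0,0],0],[52,[0,0,0],0],[52,[0,0,0],0],[52,[0,0,0],0],[52,[0,0,0],0],[52,[0,0,0],0]]'

```text
t: 23.65
eef_pos: [0.6634, -0.0881, 0.1866]
ee_rot: [3.142, -0.0, 1.573]
ft_force: [0.1, -0.9, -0.4]
grip_width: 0.0519
grasp_force: 0.0
```

Run:
```python
from h import *
wr("w9",(.6645,-.0255),.044,(70,90,110,130))
```

```text
23.65 [ 0.6634 -0.0881  0.1866]
px 321 126
110 664.0 -26.8 [16.9 17.6]
130 663.9 -26.5 [17.9 18.2]
```

Call:
arm_command --increments '[[52,[0.5,30,0],0],[52,[0.5,55,0],0],[52,[0.5,61.5,-30],0],[52,[0.5,61.5,-70],0],[52,[0.5,61.5,-105],0],[52,[0.5,61.5,-130],0],[52,[0.5,61.5,-140],0],[52,[0.5,61.5,-140],0]]'

```text
t: 24.5
eef_pos: [0.6629, -0.0265, 0.045]
ee_rot: [-3.139, -0.001, 1.573]
ft_force: [0.3, 0.0, 0.4]
grip_width: 0.0519
grasp_force: 0.0
```

Call:
arm_command --increments '[[52,[0,0,-4],0],[52,[0,0,-8.5],0],[52,[0,0,-8.5],0],[30,[0,0,-8.5],0],[30,[0,0,-8.5],0],[30,[0,0,-8.5],0],[30,[0,0,-8.5],0],[30,[0,0,-8.5],0]]'

```text
t: 25.3
eef_pos: [0.6633, -0.0266, 0.0385]
ee_rot: [-3.14, -0.0, 1.573]
ft_force: [-3.4, 0.1, 3.9]
grip_width: 0.037
grasp_force: 30.0
```

Call:
arm_command --increments '[[30,[-5,0,0],0],[30,[-10,0,0],0],[30,[-15,0.3,0],0],[30,[-20,0.3,0],0],[30,[-25,0.5,0],0],[30,[-30,0.5,0],0],[30,[-38,0.7,0],0],[30,[-45,0.7,0],0]]'

```text
t: 26.1
eef_pos: [0.6169, -0.0257, 0.0374]
ee_rot: [-3.139, -0.0, 1.573]
ft_force: [-0.2, 0.5, -1.2]
grip_width: 0.0372
grasp_force: 30.0
```

Call:
arm_command --increments '[[30,[-5,0,10],0],[30,[-5,0,50],0],[30,[-5,0,95],0],[30,[-10,10,140],0],[30,[-25,35,160],0],[30,[-55,70,160],0],[30,[-85,105,160],0],[30,[-105,140,160],0]]'

```text
t: 26.9
eef_pos: [0.5104, 0.115, 0.1986]
ee_rot: [-3.139, -0.0, 1.572]
ft_force: [1.2, -0.0, -1.4]
grip_width: 0.0373
grasp_force: 30.0
```

Call:
arm_command --increments '[[30,[-23,35,0],0],[30,[-23,35,0],0],[30,[-23,35,0],0],[30,[-23,35,0],0],[30,[-23,35,0],0],[30,[-23,35,0],0],[30,[-23,35,0],0],[30,[-23,35,0],0]]'

```text
t: 27.7
eef_pos: [0.4911, 0.1486, 0.1979]
ee_rot: [-3.141, 0.0, 1.572]
ft_force: [0.2, 0.4, -1.1]
grip_width: 0.0373
grasp_force: 30.0
```

```bash
cat >> h.py <<'E'
def held(name,r):
    z=manip.sense()["eef_pos"][2]+.006
    im,g,cal,u,v=tipbore(name,z)
    e=manip.sense()["eef_pos"][:2]
    print([np.round(proj("wrist",(*(e+np.array(d)),z),cal)) for d in((0,0),(0,r),(r,0),(-r,0))])
    for row in(240,245): print(row,255,g[row,255:385:1].tolist())
    print(g[195:260,321].tolist())
E
python3 - <<'E'
from h import *
held("w10",.019)
E
```

```text
27.7 [0.4911 0.1486 0.1979] 0.03726863706206891 29.998904541134834
tip [0.4905 0.2301 0.126 ]
bore px 319 261
[array([319., 261.]), array([319., 228.]), array([354., 261.]), array([283., 261.])]
240 255 [116, 118, 121, 180, 191, 192, 188, 183, 180, 181, 183, 186, 184, 180, 144, 68, 34, 34, 34, 34, 34, 34, 34, 34, 36, 36, 37, 36, 37, 36, 36, 36, 36, 60, 114, 84, 73, 76, 93, 103, 105, 105, 105, 105, 106, 106, 107, 106, 106, 107, 107, 105, 104, 104, 103, 102, 103, 107, 107, 106, 104, 103, 103, 105, 103, 104, 105, 105, 106, 106, 106, 104, 103, 105, 104, 105, 105, 106, 107, 107, 106, 104, 103, 105, 108, 109, 109, 107, 106, 106, 107, 107, 101, 84, 77, 75, 74, 104, 74, 45, 39, 39, 40, 40, 39, 40, 40, 40, 39, 38, 37, 38, 38, 40, 39, 38, 40, 162, 180, 180, 183, 183, 185, 187, 187, 188, 188, 187, 183, 174]
245 255 [108, 107, 108, 165, 178, 182, 184, 185, 187, 187, 187, 187, 150, 70, 33, 33, 32, 33, 33, 33, 33, 34, 36, 36, 36, 36, 36, 36, 36, 36, 36, 35, 35, 57, 70, 79, 99, 104, 104, 105, 105, 105, 105, 105, 105, 105, 106, 106, 106, 106, 106, 104, 103, 102, 100, 99, 106, 115, 115, 114, 113, 111, 110, 112, 113, 114, 116, 116, 117, 115, 114, 113, 112, 114, 112, 107, 103, 104, 105, 106, 106, 104, 102, 104, 107, 107, 107, 105, 105, 106, 107, 107, 107, 106, 106, 107, 89, 77, 52, 39, 37, 39, 38, 38, 39, 39, 38, 40, 39, 39, 37, 38, 38, 38, 38, 38, 38, 39, 38, 163, 181, 179, 176, 178, 182, 182, 180, 182, 184, 187]
[114, 116, 118, 118, 116, 115, 120, 120, 120, 117, 118, 117, 118, 118, 118, 114, 85, 78, 78, 78, 79, 80, 80, 80, 80, 81, 79, 78, 81, 79, 78, 80, 86, 99, 113, 110, 108, 106, 107, 107, 106, 105, 105, 105, 106, 105, 104, 102, 109, 114, 116, 115, 113, 112, 112, 112, 111, 90, 76, 77, 77, 77, 78, 77, 76]
```

Call:
arm_command --increments '[[30,[-0.5,30,0],0],[30,[-0.5,60,0],0],[30,[-0.5,81,0],0],[30,[-0.5,81,0],0],[30,[-0.5,81,-15],0],[30,[-0.5,81,-30],0],[30,[-0.5,81,-38],0],[30,[-0.5,81,-38],0]]'

```text
t: 28.55
eef_pos: [0.4895, 0.2293, 0.1589]
ee_rot: [-3.139, 0.001, 1.573]
ft_force: [0.0, -0.4, -1.3]
grip_width: 0.0371
grasp_force: 30.0
```

Call:
arm_command --increments '[[30,[0,0,-4],0],[30,[0,0,-8],0],[30,[0,0,-12],0],[30,[0,0,-16],0],[30,[0,0,-20],0],[30,[0,0,-24],0],[30,[0,0,-28],0],[30,[0,0,-28],0]]'

```text
t: 29.35
eef_pos: [0.4899, 0.23, 0.1314]
ee_rot: [-3.14, 0.0, 1.573]
ft_force: [0.1, -0.5, -1.0]
grip_width: 0.0374
grasp_force: 30.0
```

Call:
arm_command --increments '[[30,[0,0,-15],0],[30,[0,0,-30],0],[30,[0,0,-42],0],[30,[0,0,-48],0],[30,[0,0,-50],0],[30,[0,0,-50],0],[60,[0,0,-50],0],[60,[0,0,-50],0]]'

```text
t: 30.15
eef_pos: [0.4911, 0.2303, 0.0828]
ee_rot: [3.14, -0.0, 1.573]
ft_force: [-0.8, 0.9, -1.0]
grip_width: 0.0466
grasp_force: 0.0
```

Call:
arm_command --increments '[[60,[0,0,0],0],[60,[0,0,0],0],[60,[0,0,30],0],[60,[0,0,70],0],[60,[0,0,105],0],[60,[0,-40,105],0],[60,[0,-80,105],0],[44,[0,-80,105],0]]'

```text
t: 30.95
eef_pos: [0.4905, 0.1467, 0.1877]
ee_rot: [3.141, 0.001, 1.569]
ft_force: [-0.6, 0.3, 0.5]
grip_width: 0.0571
grasp_force: 0.0
```

Run:
```python
from h import *
s=manip.sense();cal=manip.calibration("wrist");im=manip.grab_frame("wrist");cv2.imwrite("pics/w11.png",im);print(s["t"],s["eef_pos"])
for z in(.083,.053): 
  for t in(100,130,150): print(z,t,ring(im,"wrist",(.4906,.230,z),z,cal,t,45))
```

```text
30.95 [0.49046371 0.14674197 0.18768557]
0.083 100 [490.0, 232.9, 71.4, 82.2, 99.0]
0.083 130 [491.8, 229.1, 47.4, 48.3, 49.1]
0.083 150 [491.8, 229.2, 46.6, 47.1, 48.7]
0.053 100 [489.7, 233.2, 78.9, 91.9, 110.7]
0.053 130 [491.9, 229.6, 53.0, 53.9, 54.9]
0.053 150 [491.8, 229.7, 52.0, 52.6, 54.4]
```

Call:
arm_command --increments '[[44,[30,-35,0],0],[44,[60,-70,0],0],[44,[90,-105,0],0],[44,[120,-140,0],0],[44,[145,-175,0],0],[44,[160,-210,0],0],[44,[171,-245,0],0],[44,[171,-280,0],0]]'

```text
t: 31.8
eef_pos: [0.6633, -0.1302, 0.1866]
ee_rot: [3.14, -0.0, 1.574]
ft_force: [0.2, -0.8, 0.1]
grip_width: 0.0442
grasp_force: 0.0
```

Call:
arm_command --increments '[[44,[0,-30,0],0],[44,[0,-48,0],0],[44,[0,-48,0],0],[44,[0,-48,0],0],[44,[0,-48,0],0],[44,[0,-48,0],0],[44,[0,-48,0],0],[44,[0,-48,0],0]]'

```text
t: 32.6
eef_pos: [0.6615, -0.1771, 0.1872]
ee_rot: [3.142, -0.0, 1.574]
ft_force: [0.0, 0.1, 0.5]
grip_width: 0.0439
grasp_force: 0.0
```

Run:
```python
from h import *
wr("w12",(.6624,-.1165),.044,(70,90,110,130))
```

```text
32.6 [ 0.6615 -0.1771  0.1872]
px 321 128
110 661.1 -115.8 [16.1 19.1]
130 662.2 -116.3 [16.9 17. ]
```

Call:
arm_command --increments '[[44,[0.5,30,0],0],[44,[0.5,55,0],0],[44,[0.5,61,-30],0],[44,[0.5,61,-70],0],[44,[0.5,61,-105],0],[44,[0.5,61,-130],0],[44,[0.5,61,-140],0],[44,[0.5,61,-140],0]]'

```text
t: 33.45
eef_pos: [0.6609, -0.1165, 0.0455]
ee_rot: [-3.139, -0.001, 1.573]
ft_force: [-1.5, -0.8, 0.6]
grip_width: 0.0441
grasp_force: 0.0
```

Call:
arm_command --increments '[[44,[0,0,-4],0],[44,[0,0,-9],0],[44,[0,0,-9],0],[22,[0,0,-9],0],[22,[0,0,-9],0],[22,[0,0,-9],0],[22,[0,0,-9],0],[22,[0,0,-9],0]]'

```text
t: 34.25
eef_pos: [0.6615, -0.1169, 0.0385]
ee_rot: [-3.141, 0.0, 1.573]
ft_force: [-1.8, 0.3, 3.6]
grip_width: 0.0291
grasp_force: 30.0
```

Call:
arm_command --increments '[[22,[-5,0,0],0],[22,[-10,0,0],0],[22,[-15,0.3,0],0],[22,[-20,0.3,0],0],[22,[-25,0.5,0],0],[22,[-30,0.5,0],0],[22,[-38,0.7,0],0],[22,[-45,0.7,0],0]]'

```text
t: 35.05
eef_pos: [0.6152, -0.1159, 0.0375]
ee_rot: [-3.139, -0.001, 1.573]
ft_force: [-0.8, 0.5, -0.1]
grip_width: 0.029
grasp_force: 30.0
```

Call:
arm_command --increments '[[22,[-5,0,10],0],[22,[-5,0,50],0],[22,[-5,0,95],0],[22,[-10,10,140],0],[22,[-25,40,160],0],[22,[-45,80,160],0],[22,[-65,120,160],0],[22,[-85,160,160],0]]'

```text
t: 35.85
eef_pos: [0.5307, 0.0449, 0.1991]
ee_rot: [3.14, 0.0, 1.572]
ft_force: [1.6, 0.2, -0.4]
grip_width: 0.0292
grasp_force: 30.0
```

Call:
arm_command --increments '[[22,[-20,40,0],0],[22,[-35,80,0],0],[22,[-41,100,0],0],[22,[-41,106,0],0],[22,[-41,106,0],0],[22,[-41,106,0],0],[22,[-41,106,0],0],[22,[-41,106,0],0]]'

```text
t: 36.65
eef_pos: [0.4914, 0.1487, 0.198]
ee_rot: [3.142, 0.0, 1.571]
ft_force: [0.3, 0.6, -1.0]
grip_width: 0.0294
grasp_force: 30.0
```

Run:
```python
from h import *
held("w13",.015)
sd=manip.grab_frame("side");u,v=map(int,proj("side",(.49,.23,.06)));a=cv2.resize(sd[v-40:v+40,u-40:u+40],None,fx=5,fy=5)
cv2.imwrite("pics/p13.png",cv2.hconcat([a,cv2.resize(cv2.imread("pics/w13.png")[60:260,220:420],(400,400))]))
```

```text
36.65 [0.4914 0.1487 0.198 ] 0.029397829461864727 29.999393597245216
tip [0.4909 0.2296 0.126 ]
bore px 319 261
[array([319., 261.]), array([319., 235.]), array([347., 261.]), array([291., 261.])]
240 255 [116, 118, 179, 189, 190, 191, 187, 182, 178, 180, 182, 185, 181, 178, 177, 182, 186, 183, 180, 179, 178, 176, 96, 40, 33, 34, 33, 33, 32, 34, 33, 35, 36, 35, 36, 36, 37, 37, 35, 36, 47, 92, 78, 72, 72, 72, 74, 79, 93, 103, 105, 106, 107, 107, 106, 104, 103, 102, 103, 102, 101, 99, 99, 100, 101, 102, 101, 101, 101, 101, 102, 102, 101, 101, 101, 103, 106, 105, 104, 103, 102, 104, 103, 97, 84, 75, 73, 72, 72, 71, 106, 67, 41, 38, 37, 38, 38, 38, 38, 38, 38, 36, 36, 36, 37, 37, 36, 37, 37, 90, 173, 184, 184, 184, 184, 185, 186, 184, 181, 181, 181, 185, 186, 187, 186, 185, 187, 184, 178, 173]
245 255 [103, 101, 102, 156, 171, 180, 183, 184, 185, 185, 185, 185, 185, 180, 177, 177, 178, 180, 180, 180, 143, 67, 33, 33, 33, 33, 32, 32, 32, 32, 34, 34, 36, 36, 35, 35, 35, 35, 35, 36, 36, 67, 72, 78, 95, 101, 101, 104, 105, 104, 102, 102, 101, 100, 98, 106, 107, 114, 114, 113, 112, 110, 109, 111, 113, 114, 116, 116, 115, 115, 112, 111, 112, 113, 114, 112, 104, 96, 98, 100, 102, 103, 101, 100, 102, 102, 103, 96, 82, 72, 72, 44, 36, 36, 37, 37, 38, 37, 38, 37, 38, 37, 37, 37, 37, 36, 36, 36, 36, 35, 37, 123, 172, 180, 180, 179, 179, 183, 184, 183, 181, 176, 175, 178, 181, 180, 178, 175, 177, 178]
[112, 116, 117, 117, 116, 115, 119, 120, 119, 118, 117, 118, 118, 118, 117, 116, 114, 110, 111, 114, 115, 96, 78, 77, 78, 77, 78, 78, 77, 78, 78, 77, 78, 78, 78, 78, 77, 78, 79, 86, 106, 107, 105, 104, 103, 101, 100, 99, 110, 114, 116, 115, 113, 111, 110, 111, 101, 75, 75, 75, 76, 75, 76, 76, 76]
```

View pics/p13.png

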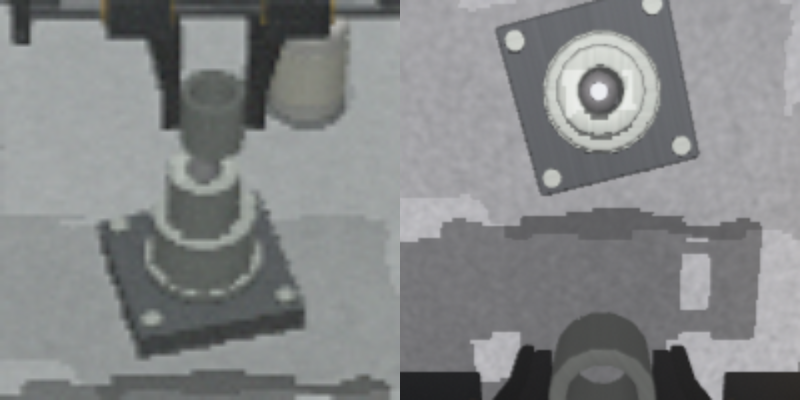

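bush38 is seated on bush54 and bush30 is held straight, so I place it.

Call:
arm_command --increments '[[22,[-0.8,30,0],0],[22,[-0.8,60,0],0],[22,[-0.8,81,0],0],[22,[-0.8,81,0],0],[22,[-0.8,81,-15],0],[22,[-0.8,81,-30],0],[22,[-0.8,81,-38],0],[22,[-0.8,81,-38],0]]'

```text
t: 37.55
eef_pos: [0.4893, 0.2298, 0.1589]
ee_rot: [-3.139, 0.001, 1.572]
ft_force: [0.1, -0.3, -2.0]
grip_width: 0.0294
grasp_force: 30.0
```

Call:
arm_command --increments '[[22,[0,0,-4],0],[22,[0,0,-8],0],[22,[0,0,-12],0],[22,[0,0,-16],0],[22,[0,0,-20],0],[22,[0,0,-24],0],[22,[0,0,-28],0],[22,[0,0,-28],0]]'

```text
t: 38.35
eef_pos: [0.4896, 0.2307, 0.1314]
ee_rot: [-3.14, 0.0, 1.573]
ft_force: [0.3, 0.2, -1.3]
grip_width: 0.0291
grasp_force: 30.0
```

Call:
arm_command --increments '[[22,[0,0,-8],0],[22,[0,0,-14],0],[22,[0,0,-19],0],[22,[0,0,-20],0],[22,[0,0,-20],0],[22,[0,0,-20],0],[60,[0,0,-20],0],[60,[0,0,-20],0]]'

```text
t: 39.15
eef_pos: [0.4904, 0.2309, 0.1124]
ee_rot: [3.141, -0.0, 1.573]
ft_force: [-0.1, 0.4, -0.1]
grip_width: 0.0381
grasp_force: 0.0
```

Call:
arm_command --increments '[[60,[0,0,0],0],[60,[0,0,0],0],[60,[0,0,30],0],[60,[0,0,75],0],[60,[0,0,80],0],[60,[0,-40,80],0],[60,[0,-80,80],0],[60,[0,-80,80],0]]'

```text
t: 39.95
eef_pos: [0.4898, 0.1474, 0.1919]
ee_rot: [-3.141, 0.002, 1.569]
ft_force: [-0.6, 1.1, 0.4]
grip_width: 0.0603
grasp_force: 0.0
```

Run:
```python
from h import *
s=manip.sense();cal=manip.calibration("wrist");im=manip.grab_frame("wrist");cv2.imwrite("pics/w14.png",im);print(s["t"],s["eef_pos"])
sc=manip.grab_frame("scene");sd=manip.grab_frame("side");cv2.imwrite("pics/sc14.png",sc);cv2.imwrite("pics/sd14.png",sd)
for c,i in(("scene",sc),("side",sd)):
    print(c,ring(i,c,(.463,-.146,.008),.008,None,100),[ (round(r["score"],2),at(c,r["position"][0]*640,r["position"][1]*400,0).round(3)[:2]) for r in manip.mark_of("washer_small",c)[:4]])
```

```text
39.95 [0.4897829 0.1474067 0.191863 ]
scene [469.6, -134.0, 38.3, 40.0, 42.0] [(0.73, array([ 0.472, -0.128])), (0.72, array([ 0.367, -0.034])), (0.6, array([ 0.285, -0.203]))]
side [469.9, -133.7, 39.6, 40.6, 41.9] [(0.76, array([ 0.373, -0.032])), (0.75, array([ 0.286, -0.201])), (0.4, array([0.664, 0.073]))]
```

The small washer has been knocked from (0.462,-0.146) to about (0.470,-0.134). I go there and measure again from above.

Call:
arm_command --increments '[[60,[-3,-45,0],0],[60,[-6,-90,0],0],[60,[-9,-135,0],0],[60,[-12,-180,0],0],[60,[-15,-220,0],0],[60,[-18,-255,0],0],[60,[-18,-284,0],0],[60,[-18,-284,0],0]]'

```text
t: 41.0
eef_pos: [0.4736, -0.136, 0.1922]
ee_rot: [3.139, 0.002, 1.571]
ft_force: [-0.6, 0.3, -0.7]
grip_width: 0.0598
grasp_force: 0.0
```

Call:
arm_command --increments '[[60,[0,0,-40],0],[60,[0,0,-80],0],[60,[0,0,-100],0],[60,[0,0,-100],0],[60,[0,0,-100],0],[60,[0,0,-100],0],[60,[0,0,-100],0],[60,[0,0,-100],0]]'

```text
t: 41.8
eef_pos: [0.4728, -0.1334, 0.0932]
ee_rot: [3.139, 0.001, 1.573]
ft_force: [0.4, 0.3, 0.2]
grip_width: 0.06
grasp_force: 0.0
```

Run:
```python
from h import *
s=manip.sense();cal=manip.calibration("wrist");im=manip.grab_frame("wrist");cv2.imwrite("pics/w15.png",im);print(s["t"],s["eef_pos"],s["grip_width"])
u,v=map(int,proj("wrist",(.4715,-.134,.008),cal));print(u,v)
for t in(75,100):print(ring(im,"wrist",(.4715,-.134,.008),.008,cal,t,90))
print(im[max(v-60,0):v+60,u-60:u+60].reshape(-1,3).max(0), im[v-22,u-3:u+3].mean(0), im[v,u-26:u-20].mean(0))
```

```text
41.8 [ 0.47279024 -0.13335682  0.09315603] 0.06002217807195134
317 208
[471.6, -133.6, 39.8, 41.2, 41.9]
[471.5, -134.0, 39.3, 39.7, 41.0]
[158 162 161] [119.5        122.16666667 120.16666667] [77.         79.         77.66666667]
```

Call:
arm_command --increments '[[60,[-1,-0.4,-40],0],[60,[-1,-0.4,-70],0],[60,[-1,-0.4,-81.5],0],[60,[-1,-0.4,-81.5],0],[34,[-1,-0.4,-81.5],0],[34,[-1,-0.4,-81.5],0],[34,[-1,-0.4,-81.5],0],[34,[-1,-0.4,-81.5],0]]'

```text
t: 42.65
eef_pos: [0.4715, -0.1338, 0.0112]
ee_rot: [3.14, 0.001, 1.573]
ft_force: [-0.1, -0.4, 1.0]
grip_width: 0.0403
grasp_force: 30.0
```

Call:
arm_command --increments '[[34,[-1,0,0],0],[34,[0,0,20],0],[34,[0,0,60],0],[34,[0,0,100],0],[34,[0,0,140],0],[34,[0,0,180],0],[34,[0,0,199],0],[34,[0,20,199],0]]'

```text
t: 43.45
eef_pos: [0.4735, -0.116, 0.213]
ee_rot: [3.134, 0.005, 1.571]
ft_force: [0.3, -1.0, -0.2]
grip_width: 0.0402
grasp_force: 30.0
```

Call:
arm_command --increments '[[34,[2,45,0],0],[34,[5,90,0],0],[34,[8,135,0],0],[34,[11,180,0],0],[34,[14,220,0],0],[34,[17,250,0],0],[34,[19,264,0],0],[34,[19,264,0],0]]'

```text
t: 44.25
eef_pos: [0.4898, 0.1516, 0.2094]
ee_rot: [-3.141, 0.0, 1.576]
ft_force: [-0.2, -0.3, -0.4]
grip_width: 0.0405
grasp_force: 30.0
```

Call:
arm_command --increments '[[34,[0,0,0],0],[34,[0,0,0],0],[34,[0,0,0],0],[34,[0,0,0],0],[34,[0,0,0],0],[34,[0,0,0],0],[34,[0,0,0],0],[34,[0,0,0],0]]'

```text
t: 45.05
eef_pos: [0.4901, 0.1504, 0.2096]
ee_rot: [-3.142, 0.0, 1.573]
ft_force: [-0.5, -0.1, -0.6]
grip_width: 0.0404
grasp_force: 30.0
```

Run:
```python
from h import *
z=manip.sense()["eef_pos"][2]-.0015
im,g,cal,u,v=tipbore("w16",z); e=manip.sense()["eef_pos"][:2]
print([np.round(proj("wrist",(*(e+np.array(d)),z),cal),1) for d in((0,0),(0,.021),(.021,0),(-.021,0))])
print(275,g[240,275:370].tolist());print(205,g[205:260,320].tolist())
sc=manip.grab_frame("scene");sd=manip.grab_frame("side");u,v=map(int,proj("side",(.49,.23,.1)));a=cv2.resize(sd[v-40:v+40,u-40:u+40],None,fx=5,fy=5);
cv2.imwrite("pics/p16.png",cv2.hconcat([a,cv2.resize(im[60:260,220:420],(400,400))]))
```

```text
45.05 [0.4901 0.1504 0.2096] 0.040353370180233494 29.999724347144365
tip [0.4911 0.2295 0.126 ]
bore px 319 254
[array([319.1, 254.9]), array([319.2, 219.6]), array([356.7, 255. ]), array([281.5, 254.8])]
275 [36, 36, 37, 38, 38, 37, 38, 38, 37, 37, 36, 122, 106, 98, 101, 103, 103, 104, 104, 104, 103, 104, 103, 102, 102, 104, 104, 104, 102, 101, 103, 105, 105, 103, 101, 100, 101, 106, 114, 116, 116, 115, 114, 113, 113, 113, 112, 110, 111, 113, 114, 114, 115, 117, 115, 106, 100, 100, 103, 104, 104, 103, 101, 100, 100, 100, 101, 101, 102, 102, 102, 103, 106, 107, 107, 105, 103, 102, 94, 79, 80, 49, 40, 40, 41, 41, 41, 40, 41, 41, 40, 40, 39, 39, 39]
205 [114, 114, 114, 114, 113, 112, 113, 115, 114, 113, 110, 102, 78, 80, 83, 90, 113, 111, 107, 106, 106, 105, 106, 105, 105, 106, 105, 105, 105, 105, 105, 104, 102, 110, 114, 113, 113, 115, 114, 114, 114, 113, 111, 113, 116, 117, 116, 115, 115, 118, 121, 120, 115, 123, 183]
```

Call:
arm_command --increments '[[34,[0.4,30,0],0],[34,[0.4,60,0],0],[34,[0.4,80,0],0],[34,[0.4,80,0],0],[34,[0.4,80,-25],0],[34,[0.4,80,-50],0],[34,[0.4,80,-60],0],[34,[0.4,80,-60],0]]'

```text
t: 46.0
eef_pos: [0.4894, 0.2295, 0.1482]
ee_rot: [-3.138, 0.001, 1.573]
ft_force: [-0.6, -0.4, 0.3]
grip_width: 0.0401
grasp_force: 30.0
```

Call:
arm_command --increments '[[34,[0,0,-3],0],[34,[0,0,-6],0],[34,[0,0,-9],0],[34,[0,0,-12],0],[34,[0,0,-15],0],[34,[0,0,-18],0],[34,[0,0,-21],0],[34,[0,0,-21],0]]'

```text
t: 46.8
eef_pos: [0.4901, 0.2303, 0.128]
ee_rot: [-3.141, 0.0, 1.573]
ft_force: [-0.1, -0.6, -0.8]
grip_width: 0.0402
grasp_force: 30.0
```

Call:
arm_command --increments '[[34,[0,0,-2],0],[34,[0,0,-4],0],[34,[0,0,-4],0],[34,[0,0,-4],0],[70,[0,0,-4],0],[70,[0,0,-4],0],[70,[0,0,-4],0],[70,[0,0,-4],0]]'

```text
t: 47.6
eef_pos: [0.4906, 0.2304, 0.1247]
ee_rot: [3.141, -0.0, 1.573]
ft_force: [0.6, -0.3, -0.5]
grip_width: 0.0644
grasp_force: 0.0
```

Call:
arm_command --increments '[[70,[0,0,0],0],[70,[0,0,25],0],[70,[0,0,60],0],[70,[0,0,80],0],[70,[0,-40,80],0],[70,[0,-80,80],0],[70,[0,-110,80],0],[70,[0,-110,80],0]]'

```text
t: 48.4
eef_pos: [0.4905, 0.1175, 0.2047]
ee_rot: [-3.142, 0.001, 1.569]
ft_force: [0.7, 0.5, 0.1]
grip_width: 0.0701
grasp_force: 0.0
```

Run:
```python
from h import *
s=manip.sense();print(s["t"],s["eef_pos"],s["grip_width"])
im=manip.grab_frame("wrist");cal=manip.calibration("wrist");sc=manip.grab_frame("scene");sd=manip.grab_frame("side")
L=[]
for c,i in(("scene",sc),("side",sd)):
    u,v=map(int,proj(c,(.49,.23,.07)));L.append(cv2.resize(i[v-40:v+40,u-26:u+27],(265,400),interpolation=cv2.INTER_CUBIC))
u,v=map(int,proj("wrist",(.49,.23,.12),cal));y=max(v-60,0);L.append(cv2.resize(im[y:y+120,u-40:u+40],(265,400)))
cv2.imwrite("pics/end.png",cv2.hconcat(L))
```

```text
48.4 [0.4905379  0.11750937 0.20470616] 0.07005185879372666
```

View pics/end.png

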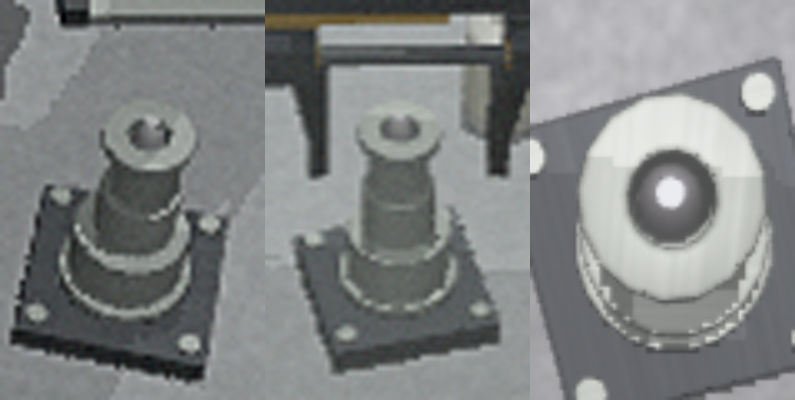

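The final picture shows the whole stack seated flat: broad washer, 54, 38, 30 and the small washer on top (scene 150,132), with the gripper clear of it.

```bash
python3 -c "
from bench import manip
print(manip.sign_off())"
```

```text
the job is handed in; nothing more can be done
None
```

The job is handed in: the spindle carries washer_broad, bush54, bush38, bush30 and washer_small in that order, all let go and sitting flat in the last pictures; bush46 was absent from the rack.

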